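Pin the photometer shutter and hold the amber glass cell in the light path

ROBOT

A 7-joint arm with a two-finger parallel gripper is mounted at the origin on the work surface. World frame = base frame: x ahead of the robot, y to its left, z up, the work surface at z = 0. Lengths are in m, angles in rad, forces in N, time in s.
With the tool pointing down it reaches from about 0.4 to 0.85 m from the base axis. Payload 4.5 kg.
Tool frame: the origin (TCP) lies at the very end of the fingers, on their centre line; the grasp point (between the pads) lies 19 mm behind it; z points along the fingers, x is the direction in which the jaws open and shut, and the axes are right-handed (so a half turn about z gives the same grasp; the last joint's range is limited). The gripper opens to 85 mm and grips with 20 to 120 N. Pads are 22 mm wide; open, the fingers measure 114 mm over their backs; the gripper's body (76 mm by 85 mm) begins 54 mm behind the grasp point. The pads swing forward as they close: fully open they stand 13 mm farther back than shut.
Start: joints at [1.324, 0.689, -0.195, 1.565, 0.157, 0.902, -0.215], TCP at [0.173, -0.601, 0.231] pointing down, gripper open.
Joint ranges: [-3.01, 3.01], [-0.46, 2.08], [-1.47, 1.51], [0.13, 2.56], [-1, 4.14], [0.04, 2.09], [-2.66, 2.66]. Speed limits (rad/s): [2.57, 2.57, 3.14, 3.14, 3.14, 3.14, 3.14].

INTERFACE

Orientations are given as a 3x3 rotation matrix whose columns are the frame's x, y, z axes.
In Python, from plant import robot gives the robot as it stands. The module is installed in compiled form; this text tells all that it offers.
- The arm moves only by the shell command python3 -m inch 'ROWS' [FORCE]. ROWS is JSON, a list of rows, each an object of numbers: "dx", "dy", "dz": the shift along the tool's x, y, z in mm; "spin": the turn about the tool's z in rad; "grip": the closure in counts, from 0 (fully open) to 255 (shut). A call has 1 to 20 rows; each row shifts and turns the commanded pose from where the row before left it, along the tool's axes as they then stand; what a row does not reach is not made up. A row lasts 1/10 s, in which the tool goes at most 50 mm and 8.59 degrees, less where a joint would pass 70% of its speed; a pose out of reach is approached as far as the arm can. A call with a gripper value outside its range is refused whole. The fingers move at their own pace and stop on an object; FORCE is the grip in N (left out, the last holds). Time passes only in rows, so rows that do not move let the fingers close. It gives the time, the measured TCP pose, the force and the opening at its end, in the units of the state.
- robot.get_obs(): the state, without advancing time (a new reading comes with each control period).
- robot.grab_frame(name): name is "scene" or "top" or "wrist"; returns a dict with "color" (420x560x3 uint8, blue, green, red), "range_z" (420x560 float32, m along the optical axis (not along the pixel's ray), 0 where there is no reading), "mtx" (3x3 intrinsics, pixels), "distortion" ([k1, k2, p1, p2, k3] as OpenCV has them; the pictures are not rectified), "T" (4x4, takes a point from camera to world coordinates). Camera axes: x right, y down, z forward; pixel columns grow to the right and rows downward; lengths in m; the calibration is good to about 2 mm. A picture is of the moment at which its call begins.
- robot.finish_job(): hands the job in, once; it reports no verdict.
The state is a dict: "t": time; "joint_positions": joint angles; "joint_vel": joint speeds; "effort": joint torques, N m; "ee_pos": TCP position; "ee_rot": TCP orientation; "ft_force": force on the tool from outside, world axes, zero at the start; "moment": the same for the moment, N m; "grip_width": opening from 0.0 (shut) to 1.0 (fully open).
Only numpy, scipy, OpenCV 4.12 (cv2) and the standard library are available. Lean on these libraries where they do the work, as an engineer would, in place of code of your own. Each camera call takes 0.05 s, during which the arm holds its last target.

TASK

Push the orange-handled shutter pin fully home into the socket of the photometer and let go of it, then take the amber glass cell from the rack, gripping it by its two frosted faces only (never touch its clear end windows with the fingers). Hold it upright and still in the middle of the light path, centred on the beam between lamp and detector with its clear windows facing them, touching nothing but the gripper; the program finishes while still holding it there. Leave the blue cell, the green cell and the vial where they stand.

Things in the scene. Friction and masses are not known exactly. Their poses are not given: they have to be found in the camera images.
- pin_handle (a point): Centre of the loose pin's orange square handle: 14 x 14 mm, 46 mm tall (z up), faces along x and y. Below it a round steel shaft, 7 mm thick, 24 mm long, tapered tip 47 mm below this point. It stands upright in a grey stand (50 x 50 x 22 mm), handle's underside 10 mm above the stand. Grip at or a little above the centre so the fingertips clear stand and socket block. About 30 g.
- pin_tip (a point): The lower tip of the pin's shaft, on its axis. At the start it is 14 mm deep in a 9 mm hole in the stand.
- socket (a point): Centre of the socket's mouth: a round hole 9 mm wide, 27 mm deep, straight down, in the top of the bright metal 50 x 50 mm block at the photometer's front corner by the white lamp housing; mouth 52 mm above the bench. Fully home, the pin's handle rests on the block with its tip 24 mm below this point.
- beam (a point): Middle of the light path, 90 mm above the bench, 70 mm above the grey base plate (yellow cross below it). The beam is level along y, from the white lamp housing (+y, face 55 mm away, 75 mm wide, 115 mm tall) to the grey detector (-y, face 55 mm away, 60 mm wide, 110 mm tall); x is level across it. The fixed photometer's socket is at (-85, 85, -38) mm in this frame.
- amber_center (a point): Centre of the amber cell: solid glass, 12.5 (x) by 22.5 (y) by 45 mm (z up), about 32 g. White frosted faces: the long sides, at +x and -x, 12.5 mm apart; clear windows: the narrow ends at +y and -y. It stands loose and upright in a pocket 8 mm deep (1 mm play) of the black rack, centre 14.5 mm above the rack's top. Grip about 10 mm above centre so the fingertips clear the rack.
- amber: The amber cell itself; origin at the centre of its underside, axes as for its centre.
- amber_windows: The two clear end windows of the amber cell, fixed to it (9 mm wide, full height, standing 1 mm proud of the ends of the frosted plates); origin and axes as for the amber cell. The fingers must not touch them.
- rack: The fixed black rack for the cells, 70 x 160 x 20 mm; origin at the centre of its underside, row of pockets along y at -50, 0 and +50 mm.
- photometer: The whole fixed photometer; origin on the bench right below the beam point, axes as for the beam.
- pin: The shutter pin; origin at its tip, z up along it.
- blue_center (a point): Centre of the blue cell in the rack, same size and axes as the amber cell; leave it.
- green_center (a point): Centre of the green cell in the rack, same size and axes as the amber cell; leave it.
- vial_center (a point): Centre of a small loose vial with a blue cap, 24 mm wide, 50 mm tall, standing on the bench beyond the rack; leave it.

How it is judged:
On the way, in this order (a step that is already met when the one before it is completed fails the run):
1. the pin is fully home in the socket and let go (z of pin_tip in the frame of socket below -0.0215 m and horizontal distance between pin_tip and socket below 0.003 m and contact force between the fingers and pin below 0.1 N), for 0.2 s.
2. the amber cell is lifted clear of the rack in the fingers (height (world z) of amber_center above 0.06 m and contact force between the fingers and amber above 0.5 N and contact force between amber and rack below 0.05 N), for 0.2 s.
At the end, for the whole second after the job is handed in: Pin home (handle within 2.5 mm of the block). Amber cell held still by the fingers only, centre within 5 mm of the beam sideways, 8 mm in height, 15 mm along it; windows facing lamp and detector and upright within 0.15 rad. Other cells and vial within 15 mm of their starts (z of pin_tip in the frame of socket below -0.0215 m and horizontal distance between pin_tip and socket below 0.003 m and x of amber_center in the frame of beam between -0.005 and 0.005 m and y of amber_center in the frame of beam between -0.015 and 0.015 m and z of amber_center in the frame of beam between -0.008 and 0.008 m and angle between the y axis of amber and the y axis of photometer, either way round below 0.15 rad and angle between amber's own z axis and vertical below 0.15 rad and contact force between the fingers and amber above 0.5 N and contact force between amber and photometer below 0.05 N and linear speed of amber below 0.02 m/s and distance of each of blue_center, green_center, vial_center from where it was at the start of the episode below 0.015 m); the arm keeps its last pose, push and grip.
It fails at once if the fingers touched the clear windows of the amber cell (contact force between the fingers and amber_windows above 0.5 N).
It fails at once if the blue cell, the green cell or the vial was disturbed (distance of any of blue_center, green_center, vial_center from where it was at the start of the episode above 0.015 m).
It also fails if it takes over 72 s, if anything falls off the work surface, if the arm or the gripper's body presses on something with over 40 N, if the wrist force passes 120 N, or if a joint passes its speed limit or range.

## Working session

There is one attempt and no reset: what is moved stays moved. The work goes in short steps, Python scripts to look and compute and a shell command to move; the robot and the scene stay as the last step left them, time stands still between calls to the robot, and variables do not carry over. Pictures are saved under pics/ and viewed, and the job is handed in when it is done.

```bash
mkdir -p pics; cat > h.py <<'E'
import numpy as np,cv2,pickle
from plant import robot
def grab(n,tag):
    f=robot.grab_frame(n); pickle.dump(f,open(f'pics/{tag}.pkl','wb')); cv2.imwrite(f'pics/{tag}.png',f['color']); return f
def load(tag): return pickle.load(open(f'pics/{tag}.pkl','rb'))
def ray(f,u,v):
    p=cv2.undistortPoints(np.array([[[u,v]]],float),np.array(f['mtx']),np.array(f['distortion']))[0,0]
    T=np.array(f['T']); return T[:3,3],T[:3,:3]@np.array([p[0],p[1],1.])
def atz(f,u,v,z):
    o,d=ray(f,u,v); return o+d*(z-o[2])/d[2]
def dep(f,u,v):
    o,d=ray(f,u,v); r=f['range_z'][int(round(v)),int(round(u))]; return o+d*r
def tri(obs):
    A=np.zeros((3,3));b=np.zeros(3)
    for f,u,v in obs:
        o,d=ray(f,u,v); d=d/np.linalg.norm(d); P=np.eye(3)-np.outer(d,d); A+=P;b+=P@o
    x=np.linalg.solve(A,b)
    return x
def proj(f,p):
    T=np.linalg.inv(np.array(f['T'])); r,_=cv2.Rodrigues(T[:3,:3]); return cv2.projectPoints(np.array([p],float),r,T[:3,3],np.array(f['mtx']),np.array(f['distortion']))[0][0,0]
def crop(tag,u0,v0,u1,v1,s,out):
    c=load(tag)['color'][v0:v1,u0:u1]; cv2.imwrite(f'pics/{out}.png',cv2.resize(c,None,fx=s,fy=s,interpolation=cv2.INTER_CUBIC))
E
python3 - <<'E'
from h import *
np.set_printoptions(precision=4,suppress=True)
o=robot.get_obs(); print(o)
for n in('scene','top','wrist'): print(grab(n,n+'0')['T'])
E
```

```text
{'t': 0.0, 'joint_positions': array([ 1.3238,  0.69  , -0.1945,  1.5664,  0.1573,  0.9024, -0.2151]), 'joint_vel': array([-0.0006,  0.0019, -0.0001, -0.0001, -0.0024,  0.0013,  0.0002]), 'effort': array([ -0.0004, -53.962 ,  -1.267 , -15.855 ,   0.009 ,   0.0095,
        -0.    ]), 'ee_pos': array([ 0.173 , -0.5999,  0.2305]), 'ee_rot': array([[ 0.2772, -0.9608, -0.0006],
       [-0.9608, -0.2772,  0.0017],
       [-0.0018,  0.0001, -1.    ]]), 'ft_force': array([-0.2845, -0.1733,  0.6845]), 'moment': array([ 0.0044, -0.0188, -0.0166]), 'grip_width': 0.9977713009543415}
[[ 0.4779  0.7007 -0.5297  1.094 ]
 [ 0.8784 -0.3751  0.2963 -0.3107]
 [ 0.0089 -0.6069 -0.7947  0.8356]
 [ 0.      0.      0.      1.    ]]
[[-0.0217 -0.9807  0.1943  0.4369]
 [-0.9993  0.027   0.0247 -0.0467]
 [-0.0295 -0.1936 -0.9806  0.9542]
 [ 0.      0.      0.      1.    ]]
[[ 0.2765 -0.9188 -0.2819  0.2446]
 [-0.961  -0.2646 -0.0802 -0.5797]
 [-0.0009  0.293  -0.9561  0.3721]
 [ 0.      0.      0.      1.    ]]
```

View pics/scene0.png

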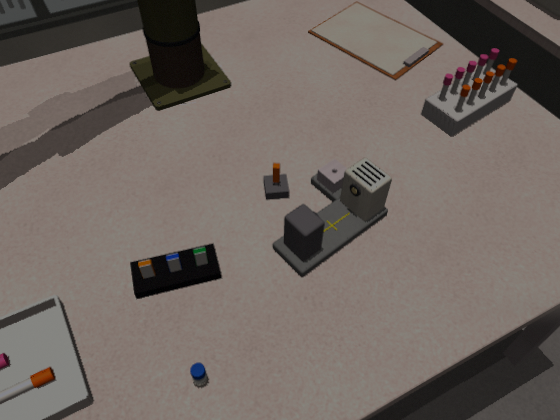

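View pics/top0.png

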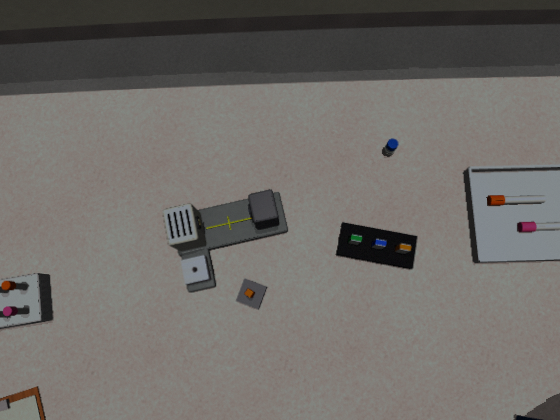

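View pics/wrist0.png

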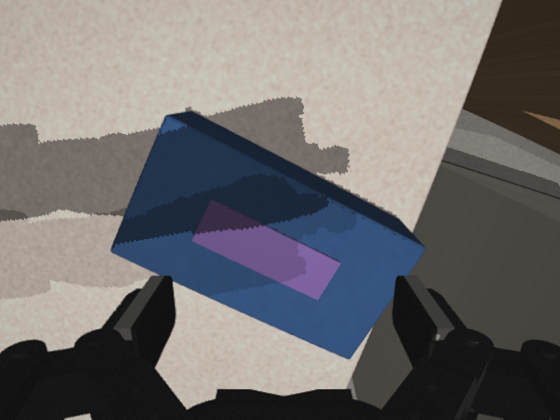

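The scene and top views show the following:
- Top view: pin (250,294), socket (195,269), yellow cross (229,222), green (356,239), blue (380,243), amber (404,248), vial (391,146).
- Wrist view: only an unrelated blue box.

I'll enlarge these next.

```bash
python3 - <<'E'
from h import *
crop('top0',150,180,300,320,5,'c1'); crop('top0',330,130,430,275,4,'c2')
crop('scene0',255,150,395,270,5,'c3'); crop('scene0',120,230,230,300,6,'c4')
E
```

```text
(no output)
```

View pics/c1.png

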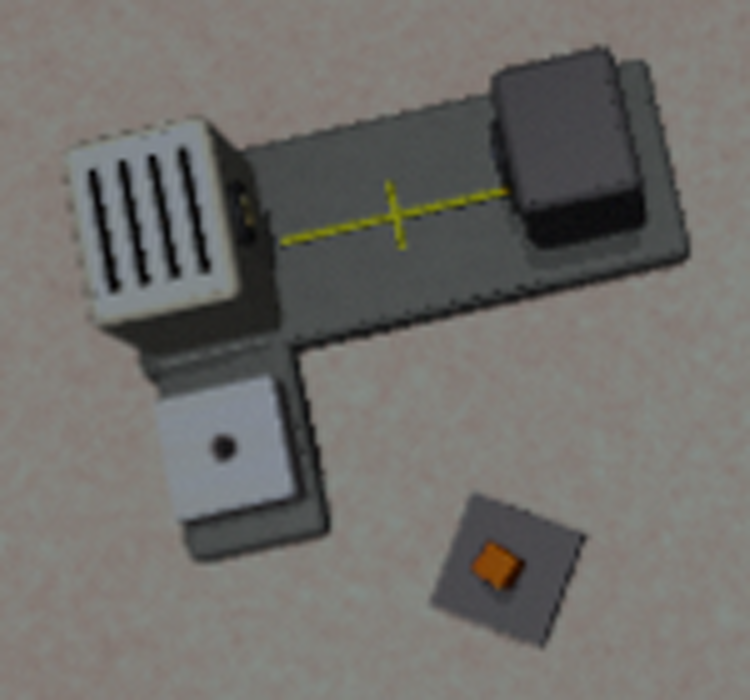

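View pics/c3.png

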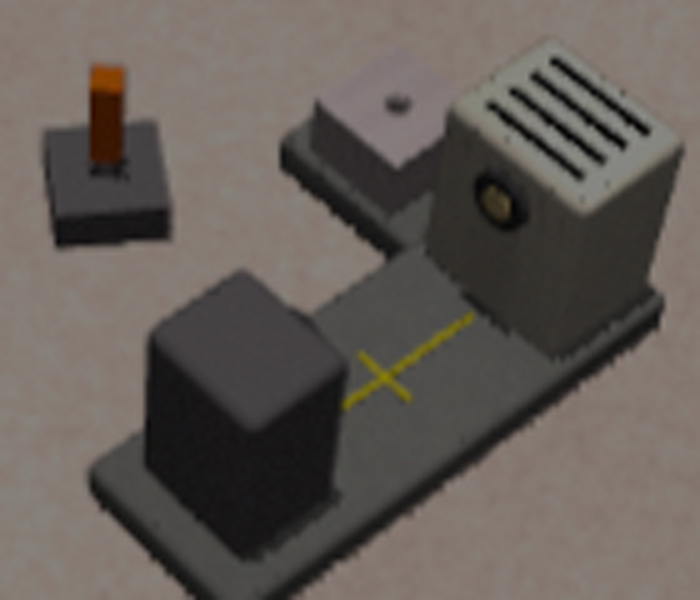

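View pics/c2.png

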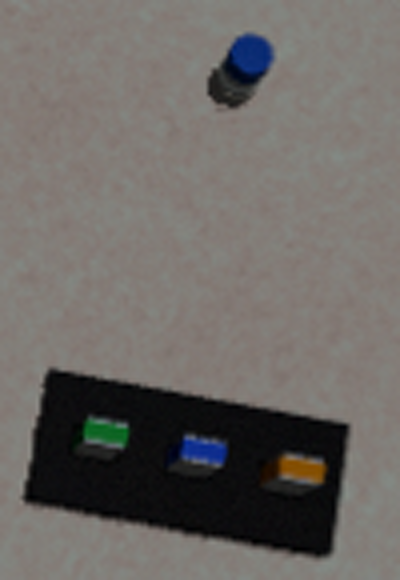

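View pics/c4.png

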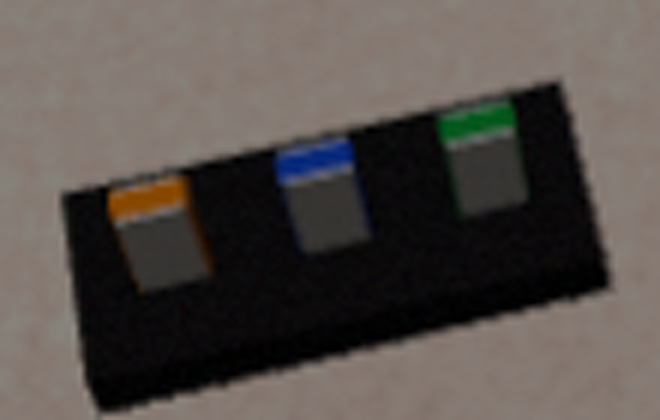

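```bash
python3 - <<'E'
from h import *
np.set_printoptions(precision=4,suppress=True)
t=load('top0');s=load('scene0')
def T(x,y,c,k): return (t if c[0] else s, c[1]+(x+.5)/k-.5, c[2]+(y+.5)/k-.5)
c1=(1,150,180);c2=(1,330,130);c3=(0,255,150);c4=(0,120,230)
R={}
for n,a,b,z in [('pin',(497,565,c1,5),(108,77,c3,5),.078),('sock',(223,447,c1,5),(398,103,c3,5),.052),('cross',(396,215,c1,5),(385,378,c3,5),.0205),
 ('amber',(302,469,c2,4),(149,199,c4,6),.057),('blue',(204,452,c2,4),(314,160,c4,6),.057),('green',(106,434,c2,4),(477,118,c4,6),.057)]:
    a=T(*a);b=T(*b); print(n,tri([a,b]),'top@z',atz(*a,z)[:2],'scene@z',atz(*b,z)[:2],'dep',dep(*a),dep(*b)); R[n]=(atz(*a,z)+atz(*b,z))/2
d=R['green']-R['amber'];print('rack y axis yaw',np.degrees(np.arctan2(-d[0],d[1])),np.linalg.norm(d))
d=R['sock']-R['cross'];print('phot yaw',np.degrees(np.arctan2(d[1],d[0])-np.arctan2(85,-85)),np.linalg.norm(d[:2]))
p=[atz(*T(x,y,c1,5),.0205) for x,y in((283,241),(507,191))];d=p[0]-p[1];print('yaw line top',np.degrees(np.arctan2(-d[0],d[1])))
p=[atz(*T(x,y,c3,5),.0205) for x,y in((343,407),(473,316))];d=p[1]-p[0];print('yaw line scene',np.degrees(np.arctan2(-d[0],d[1])))
p=[atz(*T(x,y,c1,5),.022) for x,y in((475,493),(587,537),(543,647),(430,603))]
for i in range(4): d=p[(i+1)%4]-p[i]; print('stand',np.degrees(np.arctan2(d[1],d[0])),np.linalg.norm(d))
print(np.mean(p,0))
for q in ((90,68),(125,68)): print(atz(*T(*q,c3,5),.078))
E
```

```text
pin [0.4652 0.0356 0.075 ] top@z [0.4647 0.0344] scene@z [0.4679 0.0351] dep [0.4647 0.0344 0.0779] [0.4697 0.0342 0.0801]
sock [0.5155 0.1486 0.0499] top@z [0.5153 0.1481] scene@z [0.517  0.1475] dep [0.5172 0.1529 0.03  ] [0.5132 0.1505 0.0468]
cross [0.6161 0.0822 0.0171] top@z [0.6154 0.0816] scene@z [0.6181 0.0807] dep [0.6158 0.0819 0.0183] [0.6184 0.0805 0.021 ]
amber [ 0.5492 -0.2804  0.0545] top@z [ 0.5489 -0.2799] scene@z [ 0.5511 -0.2803] dep [ 0.5491 -0.2805  0.0548] [ 0.5506 -0.2803  0.0563]
blue [ 0.5593 -0.2316  0.054 ] top@z [ 0.5588 -0.2311] scene@z [ 0.5614 -0.2318] dep [ 0.559  -0.2313  0.0561] [ 0.5601 -0.2316  0.0551]
green [ 0.5696 -0.1822  0.0556] top@z [ 0.5694 -0.1822] scene@z [ 0.5706 -0.1823] dep [ 0.5703 -0.1831  0.0509] [ 0.5702 -0.1822  0.0563]
rack y axis yaw -11.560274334393737 0.09989413241353962
phot yaw 11.492369164768688 0.12067303489786549
yaw line top 11.252578281150427
yaw line scene 11.184887812538484
stand -112.49244890735577 0.05022116823293017
stand 156.96950120558282 0.048300082924619576
stand 67.9670015998322 0.05021037191882589
stand -23.011450981675672 0.04870258016586586
[0.4644 0.0348 0.022 ]
[0.46  0.031 0.078]
[0.4668 0.0437 0.078 ]
```

Triangulation, depth and text heights agree to about 2 mm. I'm raising the tool and moving to a waypoint.

```bash
python3 -m inch '[{"dx":-11,"dy":-27,"dz":-2},{"dx":-11,"dy":-27,"dz":-2},{"dx":-11,"dy":-27,"dz":-2},{"dx":-11,"dy":-27,"dz":-2},{"dx":-11,"dy":-27,"dz":-2},{"dx":-11,"dy":-27,"dz":-2},{"dx":-11,"dy":-27,"dz":-2},{"dx":-11,"dy":-27,"dz":-2},{"dx":-11,"dy":-27,"dz":-2},{"dx":-11,"dy":-27,"dz":-2},{"dx":0}]'; python3 -c "
from h import *
print(robot.get_obs()['joint_positions'].round(2))"
```

```text
[ 1.32  0.69 -0.19  1.57  0.16  0.9  -0.22]$[0]: bad value
```

```bash
python3 -m inch '[{"dx":-11,"dy":-27,"dz":-2,"spin":0,"grip":0},{"dx":-11,"dy":-27,"dz":-2,"spin":0,"grip":0}]'; python3 -c "
from h import *
print(robot.get_obs()['joint_positions'].round(2))"
```

```text
t: 0.35
ee_pos: [0.2184, -0.5643, 0.2348]
ee_rot: [[0.274, -0.962, -0.001], [-0.962, -0.274, 0.001], [-0.001, 0.0, -1.0]]
ft_force: [0.4, -0.2, 0.2]
grip_width: 1.004
[ 1.23  0.66 -0.19  1.62  0.15  0.87 -0.31]
```

```bash
python3 -m inch '[{"dx":-11,"dy":-27,"dz":-2,"spin":0,"grip":0},{"dx":-11,"dy":-27,"dz":-2,"spin":0,"grip":0},{"dx":-11,"dy":-27,"dz":-2,"spin":0,"grip":0},{"dx":-11,"dy":-27,"dz":-2,"spin":0,"grip":0},{"dx":-11,"dy":-27,"dz":-2,"spin":0,"grip":0},{"dx":-30,"dy":-10,"dz":0,"spin":0,"grip":0},{"dx":-35,"dy":-10,"dz":0,"spin":0,"grip":0},{"dx":-35,"dy":-10,"dz":0,"spin":0,"grip":0},{"dx":-35,"dy":-10,"dz":0,"spin":0,"grip":0},{"dx":-35,"dy":-10,"dz":0,"spin":0,"grip":0},{"dx":-35,"dy":-10,"dz":0,"spin":0,"grip":0},{"dx":-35,"dy":-10,"dz":0,"spin":0,"grip":0},{"dx":-35,"dy":-10,"dz":0,"spin":0,"grip":0},{"dx":-35,"dy":-10,"dz":0,"spin":0,"grip":0},{"dx":0,"dy":0,"dz":0,"spin":0,"grip":0}]'; python3 -c "
from h import *
print(robot.get_obs()['joint_positions'].round(2))"
```

```text
t: 1.85
ee_pos: [0.3337, -0.1471, 0.2454]
ee_rot: [[0.285, -0.959, -0.001], [-0.959, -0.285, 0.002], [-0.002, 0.0, -1.0]]
ft_force: [0.1, -0.7, 0.6]
grip_width: 0.999
[ 0.43  0.35 -0.19  2.27  0.12  0.54 -1.13]
```

```bash
python3 -m inch '[{"dx":-23,"dy":-30,"dz":0,"spin":0,"grip":0},{"dx":-23,"dy":-30,"dz":0,"spin":0,"grip":0},{"dx":-23,"dy":-30,"dz":0,"spin":0,"grip":0},{"dx":-23,"dy":-30,"dz":0,"spin":0,"grip":0},{"dx":-23,"dy":-30,"dz":0,"spin":0,"grip":0},{"dx":-22,"dy":-28,"dz":0,"spin":0,"grip":0},{"dx":0,"dy":0,"dz":0,"spin":-0.14,"grip":0},{"dx":0,"dy":0,"dz":0,"spin":-0.14,"grip":0},{"dx":0,"dy":0,"dz":0,"spin":-0.14,"grip":0},{"dx":0,"dy":0,"dz":0,"spin":-0.14,"grip":0},{"dx":0,"dy":0,"dz":0,"spin":-0.14,"grip":0},{"dx":0,"dy":0,"dz":0,"spin":-0.14,"grip":0},{"dx":0,"dy":0,"dz":0,"spin":-0.05,"grip":0},{"dx":0,"dy":0,"dz":0,"spin":0,"grip":0},{"dx":0,"dy":0,"dz":0,"spin":0,"grip":0}]'; python3 -c "
from h import *
f=grab('wrist','w1')
print(robot.get_obs()['joint_positions'].round(2))
print([proj(f,p) for p in ((.466,.035,.078),(.516,.148,.052))])"
```

```text
t: 3.35
ee_pos: [0.4672, 0.029, 0.2452]
ee_rot: [[0.92, -0.392, -0.0], [-0.392, -0.92, -0.0], [-0.0, 0.0, -1.0]]
ft_force: [-0.7, 0.3, -0.5]
grip_width: 0.998
[ 0.12  0.49 -0.43  2.    0.3   0.72 -0.89]
[array([279.56252052, 180.81783797]), array([281.5305229 ,  26.95143149])]
```

View pics/w1.png

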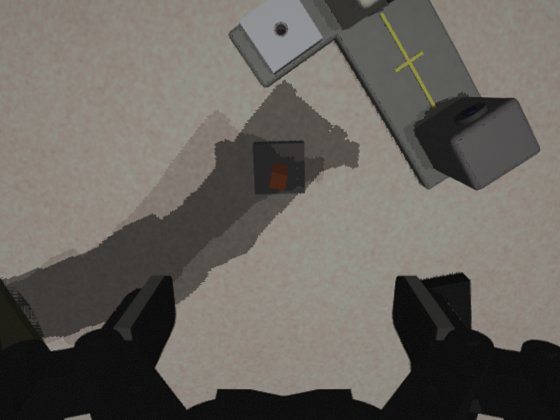

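The wrist view shows the stand squarely aligned with the jaws, the handle near (279,178), and the socket near (281,29). I'll enlarge it.

```bash
python3 - <<'E'
from h import *
c=load('w1')['color'][0:200,240:440]
c=np.clip(c.astype(float)*1.8,0,255).astype('uint8')
a=cv2.resize(c[130:200,0:80],None,fx=8,fy=8,interpolation=cv2.INTER_CUBIC);cv2.imwrite('pics/w1a.png',a)
a=cv2.resize(c[0:130,0:190],None,fx=4,fy=4,interpolation=cv2.INTER_CUBIC);cv2.imwrite('pics/w1b.png',a)
E
```

```text
(no output)
```

View pics/w1a.png

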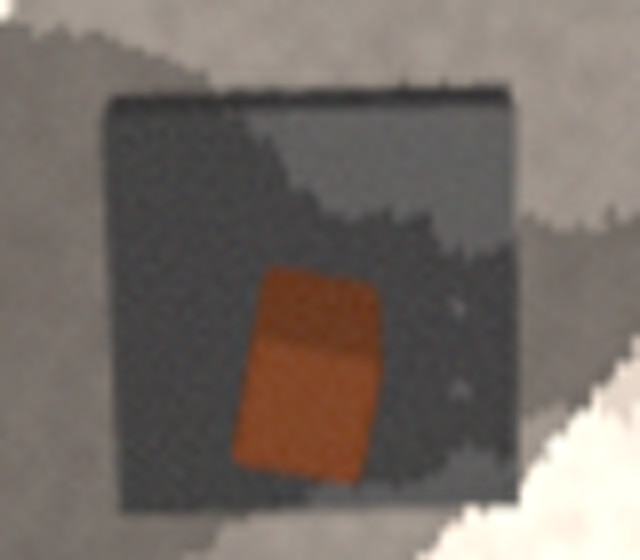

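View pics/w1b.png

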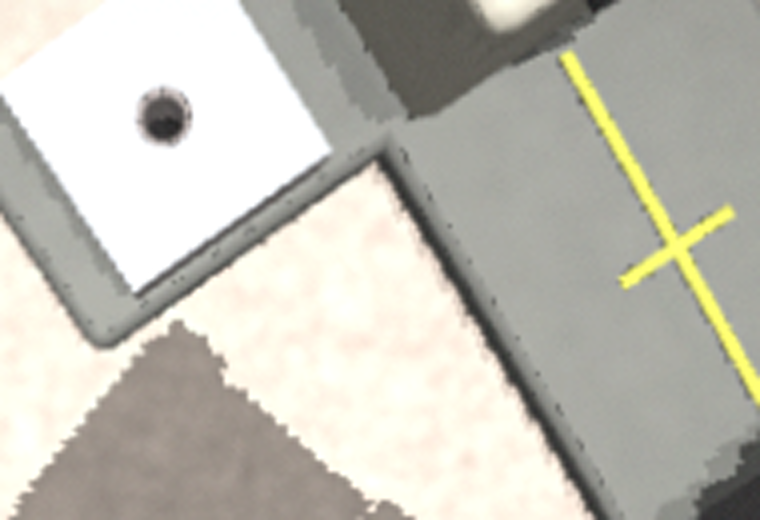

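```bash
python3 - <<'E'
from h import *
np.set_printoptions(precision=4,suppress=True)
f=load('w1');t=load('top0');s=load('scene0')
W=lambda x,y:(f,240+(x+.5)/4-.5,(y+.5)/4-.5)
H=lambda x,y:(f,240+(x+.5)/8-.5,130+(y+.5)/8-.5)
pt=[atz(*H(x,y),.078) for x,y in((255,340),(380,355),(361,483),(233,465))]
print(np.mean(pt,0)); 
for i in range(4): d=pt[(i+1)%4]-pt[i];print(np.degrees(np.arctan2(d[1],d[0])),np.linalg.norm(d))
print('sock',atz(*W(163,116),.052),'cross',atz(*W(678,245),.0205),dep(*W(678,245)))
st=[atz(*H(x,y),.022) for x,y in((110,105),(513,98),(517,500),(122,510))];print('stand',np.mean(st,0))
p=[atz(*W(x,y),.0205) for x,y in((568,55),(758,395))];d=p[0]-p[1];print('yaw',np.degrees(np.arctan2(-d[0],d[1])))
# triangulate pin top, socket
def T(x,y,c,k): return (t if c[0] else s, c[1]+(x+.5)/k-.5, c[2]+(y+.5)/k-.5)
c1=(1,150,180);c3=(0,255,150)
print(tri([H(307,411),T(497,565,c1,5),T(108,77,c3,5)]),tri([W(163,116),T(223,447,c1,5),T(398,103,c3,5)]))
E
```

```text
[0.4647 0.0354 0.078 ]
-30.063719416628324 0.013060537601810114
-121.24363379116224 0.013827340666859814
148.6588783293998 0.01357239570343316
56.579048666165804 0.01354508478785775
sock [0.5146 0.1472 0.052 ] cross [0.6151 0.0809 0.0205] [0.615  0.0809 0.0206]
stand [0.4651 0.0357 0.022 ]
yaw 10.969387907058424
[0.465  0.0353 0.0753] [0.5152 0.1483 0.0499]
```

```bash
python3 -m inch '[{"dx":0,"dy":0,"dz":0,"spin":0.138,"grip":0},{"dx":-5,"dy":-4,"dz":20,"spin":0,"grip":0},{"dx":0,"dy":0,"dz":25,"spin":0,"grip":0},{"dx":0,"dy":0,"dz":25,"spin":0,"grip":0},{"dx":0,"dy":0,"dz":25,"spin":0,"grip":0},{"dx":0,"dy":0,"dz":10,"spin":0,"grip":0},{"dx":0,"dy":0,"dz":0,"spin":0,"grip":0},{"dx":0,"dy":0,"dz":0,"spin":0,"grip":0}]'; python3 -c "
from h import *
f=grab('wrist','w2')
s=load('scene0')
print([dep(s,365,u).round(4) for u in (172,182)],[dep(s,300,u).round(4) for u in (215,225)])
print(proj(f,(.465,.0353,.078)))"
```

```text
t: 4.2
ee_pos: [0.4654, 0.0357, 0.1409]
ee_rot: [[0.859, -0.513, 0.001], [-0.513, -0.859, -0.0], [0.001, -0.0, -1.0]]
ft_force: [0.3, 1.0, 0.3]
grip_width: 1.002
[array([0.5962, 0.1598, 0.116 ]), array([0.6153, 0.1471, 0.113 ])] [array([ 6.239e-01, -6.000e-04,  1.102e-01]), array([ 0.643 , -0.0116,  0.1095])]
[283.45585434 230.23791161]
```

View pics/w2.png

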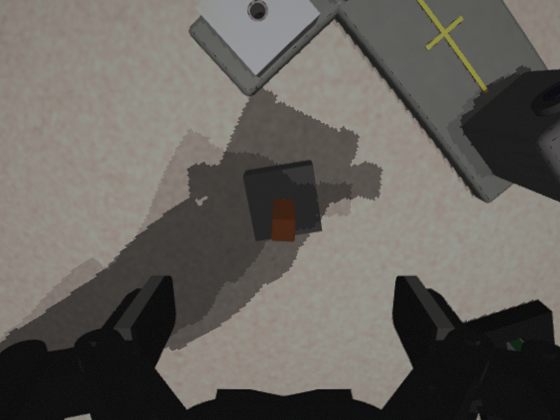

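The handle (284,230) is square to the jaws and centred between them. I'm descending and closing.

```bash
python3 -m inch '[{"dx":0,"dy":0,"dz":25,"spin":0,"grip":0},{"dx":0,"dy":0,"dz":25,"spin":0,"grip":0},{"dx":0,"dy":0,"dz":25,"spin":0,"grip":0},{"dx":0,"dy":0,"dz":15,"spin":0,"grip":0},{"dx":0,"dy":0,"dz":7,"spin":0,"grip":0},{"dx":0,"dy":0,"dz":0,"spin":0,"grip":0},{"dx":0,"dy":0,"dz":0,"spin":0,"grip":120},{"dx":0,"dy":0,"dz":0,"spin":0,"grip":255},{"dx":0,"dy":0,"dz":0,"spin":0,"grip":255},{"dx":0,"dy":0,"dz":0,"spin":0,"grip":255},{"dx":0,"dy":0,"dz":0,"spin":0,"grip":255},{"dx":0,"dy":0,"dz":0,"spin":0,"grip":255},{"dx":0,"dy":0,"dz":0,"spin":0,"grip":255},{"dx":0,"dy":0,"dz":0,"spin":0,"grip":255}]' 40; python3 -c "
from h import *
f=grab('wrist','w3')"
```

```text
t: 5.65
ee_pos: [0.465, 0.0356, 0.0435]
ee_rot: [[0.859, -0.512, 0.0], [-0.512, -0.859, -0.0], [0.0, -0.0, -1.0]]
ft_force: [-0.2, 0.6, 4.2]
grip_width: 0.156
```

View pics/w3.png

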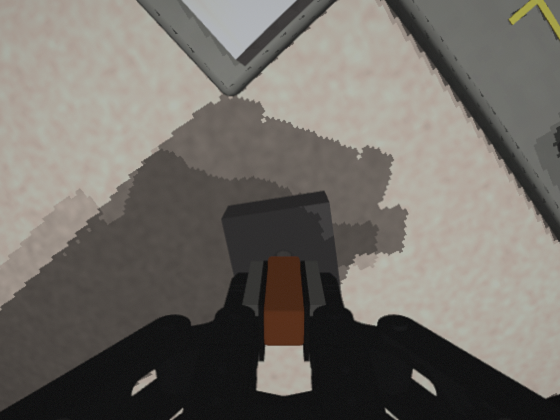

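Gripped at 13 mm opening. I'm lifting, moving over the socket and turning.

```bash
python3 -m inch '[{"dx":0,"dy":0,"dz":-15,"spin":0,"grip":255},{"dx":0,"dy":0,"dz":-20,"spin":0,"grip":255},{"dx":0,"dy":0,"dz":-25,"spin":0,"grip":255},{"dx":0,"dy":0,"dz":-20,"spin":0,"grip":255},{"dx":-3,"dy":-24,"dz":0,"spin":0,"grip":255},{"dx":-3,"dy":-24,"dz":0,"spin":0,"grip":255},{"dx":-3,"dy":-24,"dz":0,"spin":0,"grip":255},{"dx":-3,"dy":-25,"dz":0,"spin":0,"grip":255},{"dx":-3,"dy":-25,"dz":0,"spin":0,"grip":255},{"dx":0,"dy":0,"dz":0,"spin":0.12,"grip":255},{"dx":0,"dy":0,"dz":0,"spin":0.12,"grip":255},{"dx":0,"dy":0,"dz":0,"spin":0.12,"grip":255},{"dx":0,"dy":0,"dz":0,"spin":0.12,"grip":255},{"dx":0,"dy":0,"dz":0,"spin":0.12,"grip":255},{"dx":0,"dy":0,"dz":0,"spin":0.12,"grip":255},{"dx":0,"dy":0,"dz":0,"spin":0.116,"grip":255},{"dx":0,"dy":0,"dz":0,"spin":0,"grip":255},{"dx":0,"dy":0,"dz":0,"spin":0,"grip":255}]'; python3 -c "
from h import *
f=grab('wrist','w4');grab('scene','s4');grab('top','t4')
for a in('s4','t4'): print([proj(load(a),p) for p in ((.515,.148,.052),(.515,.148,.085))])
print(proj(f,(.515,.148,.052)))
c=np.clip(load('s4')['color'].astype(float)*2,0,255).astype('uint8')[110:230,270:400]
cv2.imwrite('pics/s4c.png',cv2.resize(c,None,fx=5,fy=5,interpolation=2))
"
```

```text
t: 7.5
ee_pos: [0.5142, 0.148, 0.123]
ee_rot: [[0.198, -0.98, -0.001], [-0.98, -0.198, -0.0], [0.0, 0.001, -1.0]]
ft_force: [1.6, -0.2, -1.0]
grip_width: 0.154
[array([333.88428691, 169.48464859]), array([335.47195414, 158.49301952])]
[array([194.25654356, 269.14221358]), array([190.67497458, 267.76313178])]
[283.37256544 223.46920955]
```

View pics/s4c.png

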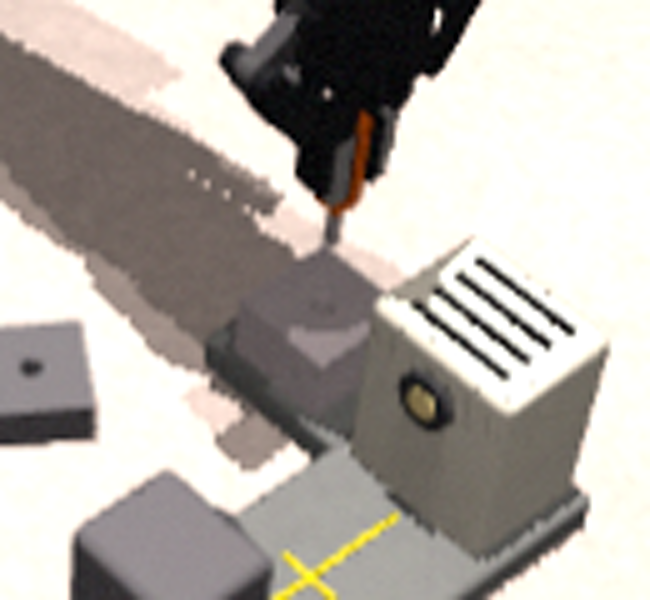

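View pics/w4.png

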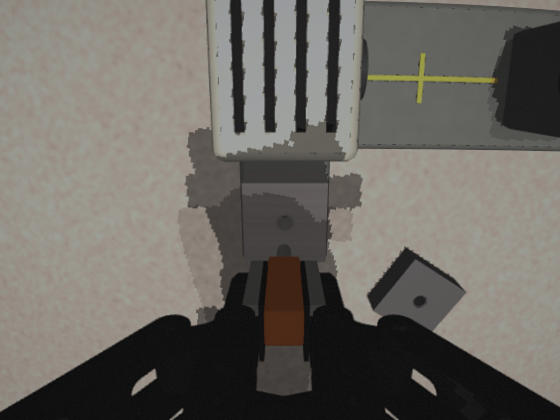

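View pics/t4.png

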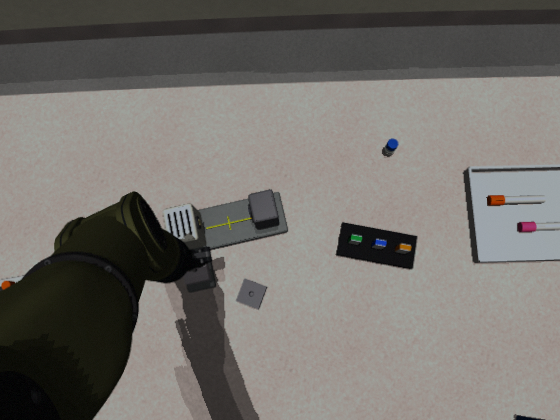

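The wrist view shows the socket near (285,222) and the shaft tip near (284,247). In the scene view the shaft hangs straight. I'll measure closer.

```bash
python3 - <<'E'
from h import *
f=load('w4')
c=np.clip(f['color'].astype(float)*2.5,0,255).astype('uint8')[195:275,240:330]
cv2.imwrite('pics/w4c.png',cv2.resize(c,None,fx=8,fy=8,interpolation=2))
print(proj(f,(.5142,.148,.0875)),proj(f,(.515,.148,.052)))
c=np.clip(load('s4')['color'].astype(float)*2.5,0,255).astype('uint8')[135:185,310:360]
cv2.imwrite('pics/s4d.png',cv2.resize(c,None,fx=12,fy=12,interpolation=2))
print(proj(load('s4'),(.5142,.148,.0875)))
E
```

```text
[283.10141206 247.93020525] [283.37256544 223.46920955]
[335.38540028 157.38846068]
```

View pics/w4c.png

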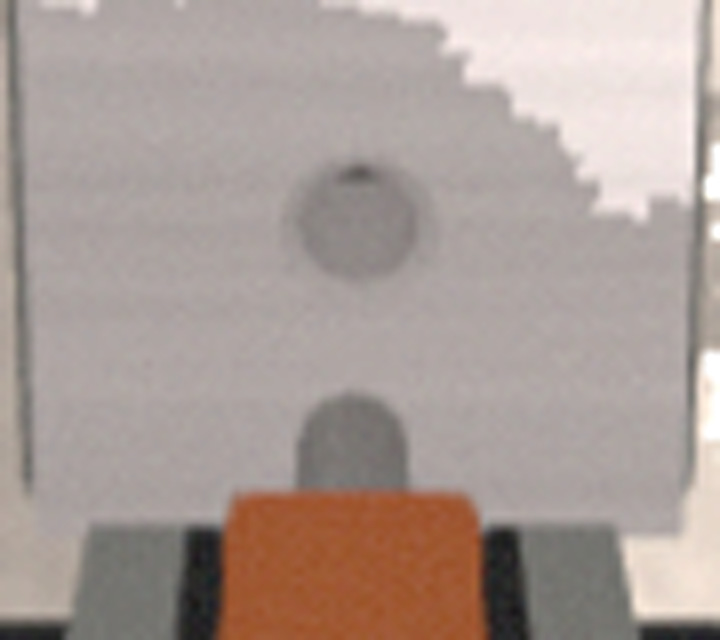

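View pics/s4d.png

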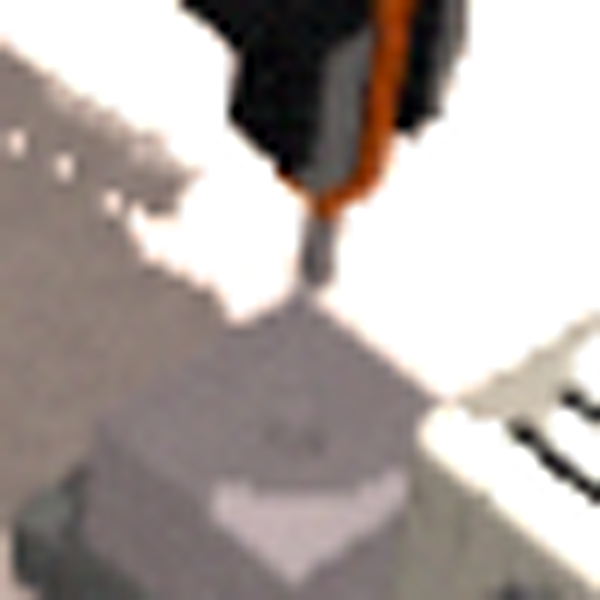

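```bash
python3 -m inch '[{"dx":0.5,"dy":-1.5,"dz":0,"spin":0,"grip":255},{"dx":0,"dy":0,"dz":10,"spin":0,"grip":255},{"dx":0,"dy":0,"dz":10,"spin":0,"grip":255},{"dx":0,"dy":0,"dz":9,"spin":0,"grip":255},{"dx":0,"dy":0,"dz":0,"spin":0,"grip":255},{"dx":0,"dy":0,"dz":0,"spin":0,"grip":255}]'; python3 -c "
from h import *
f=grab('wrist','w5');grab('scene','s5')
c=np.clip(f['color'].astype(float)*2.5,0,255).astype('uint8')[195:275,240:330]
cv2.imwrite('pics/w5c.png',cv2.resize(c,None,fx=8,fy=8,interpolation=2))
c=np.clip(load('s5')['color'].astype(float)*2.5,0,255).astype('uint8')[135:185,310:360]
cv2.imwrite('pics/s5d.png',cv2.resize(c,None,fx=12,fy=12,interpolation=2))
e=robot.get_obs()['ee_pos']
print(proj(f,(e[0],e[1],e[2]-.0355)),proj(f,(.515,.148,.052)))
"
```

```text
t: 8.25
ee_pos: [0.5157, 0.1477, 0.0938]
ee_rot: [[0.196, -0.981, -0.001], [-0.981, -0.196, -0.0], [0.0, 0.001, -1.0]]
ft_force: [-0.3, 0.3, -0.7]
grip_width: 0.158
[283.00399763 247.51833906] [282.33991235 244.51055396]
```

View pics/w5c.png

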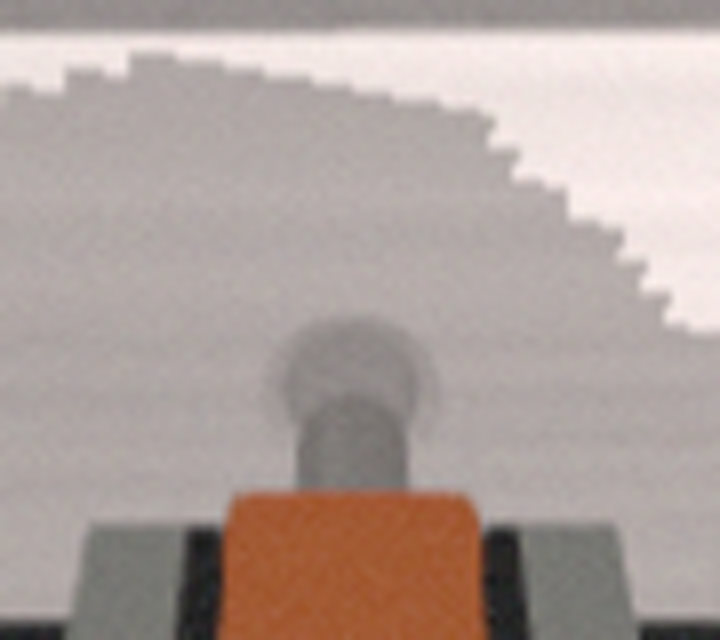

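View pics/s5d.png

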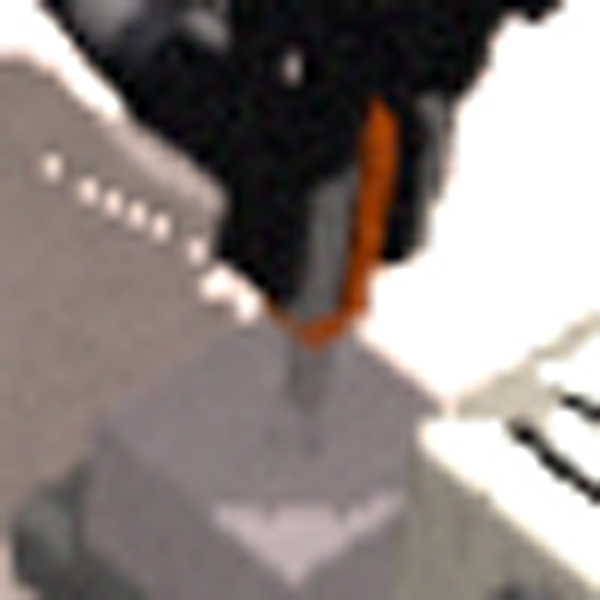

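Shaft (352) and hole (~353) line up in the wrist crop, and the vertical prediction agrees within about 0.3 mm. I'm descending with force checks.

```bash
python3 -m inch '[{"dx":0,"dy":0,"dz":3,"spin":0,"grip":255},{"dx":0,"dy":0,"dz":3,"spin":0,"grip":255},{"dx":0,"dy":0,"dz":3,"spin":0,"grip":255},{"dx":0,"dy":0,"dz":3,"spin":0,"grip":255},{"dx":0,"dy":0,"dz":0,"spin":0,"grip":255}]'
```

```text
t: 8.85
ee_pos: [0.5158, 0.1477, 0.0818]
ee_rot: [[0.196, -0.981, -0.001], [-0.981, -0.196, -0.0], [0.0, 0.001, -1.0]]
ft_force: [0.0, -0.1, -0.3]
grip_width: 0.157
```

Tip about 6 mm below the mouth with no force, so I'm continuing.

```bash
python3 -m inch '[{"dx":0,"dy":0,"dz":4,"spin":0,"grip":255},{"dx":0,"dy":0,"dz":4,"spin":0,"grip":255},{"dx":0,"dy":0,"dz":4,"spin":0,"grip":255},{"dx":0,"dy":0,"dz":3,"spin":0,"grip":255},{"dx":0,"dy":0,"dz":2,"spin":0,"grip":255},{"dx":0,"dy":0,"dz":0,"spin":0,"grip":255}]'
```

```text
t: 9.45
ee_pos: [0.5159, 0.1478, 0.0649]
ee_rot: [[0.196, -0.981, -0.001], [-0.981, -0.196, -0.0], [0.0, 0.001, -1.0]]
ft_force: [-0.4, 0.1, -0.2]
grip_width: 0.158
```

```bash
python3 -m inch '[{"dx":0,"dy":0,"dz":0.8,"spin":0,"grip":255},{"dx":0,"dy":0,"dz":0.8,"spin":0,"grip":255},{"dx":0,"dy":0,"dz":0.5,"spin":0,"grip":255},{"dx":0,"dy":0,"dz":0,"spin":0,"grip":255}]'
```

```text
t: 9.85
ee_pos: [0.5162, 0.1479, 0.0637]
ee_rot: [[0.196, -0.981, 0.001], [-0.981, -0.196, 0.0], [0.0, -0.001, -1.0]]
ft_force: [-1.1, -1.2, 4.1]
grip_width: 0.158
```

Contact is at the expected height. One more small push, then release and rise.

```bash
python3 -m inch '[{"dx":0,"dy":0,"dz":0.7,"spin":0,"grip":255},{"dx":0,"dy":0,"dz":0,"spin":0,"grip":255}]'; python3 -m inch '[{"dx":0,"dy":0,"dz":-1,"spin":0,"grip":180},{"dx":0,"dy":0,"dz":0,"spin":0,"grip":90},{"dx":0,"dy":0,"dz":0,"spin":0,"grip":0},{"dx":0,"dy":0,"dz":0,"spin":0,"grip":0},{"dx":0,"dy":0,"dz":0,"spin":0,"grip":0},{"dx":0,"dy":0,"dz":0,"spin":0,"grip":0},{"dx":0,"dy":0,"dz":0,"spin":0,"grip":0}]'; python3 -c "
from h import *
f=grab('wrist','w6')
cv2.imwrite('pics/w6b.png',np.clip(f['color'].astype(float)*1.8,0,255).astype('uint8'))"
```

```text
t: 10.05
ee_pos: [0.5162, 0.1479, 0.0636]
ee_rot: [[0.196, -0.981, 0.001], [-0.981, -0.196, 0.0], [0.0, -0.001, -1.0]]
ft_force: [-2.0, -1.0, 11.7]
grip_width: 0.158
t: 10.75
ee_pos: [0.516, 0.1478, 0.0634]
ee_rot: [[0.196, -0.981, -0.0], [-0.981, -0.196, -0.0], [0.0, 0.0, -1.0]]
ft_force: [0.1, 0.2, -0.3]
grip_width: 1.001
```

View pics/w6b.png

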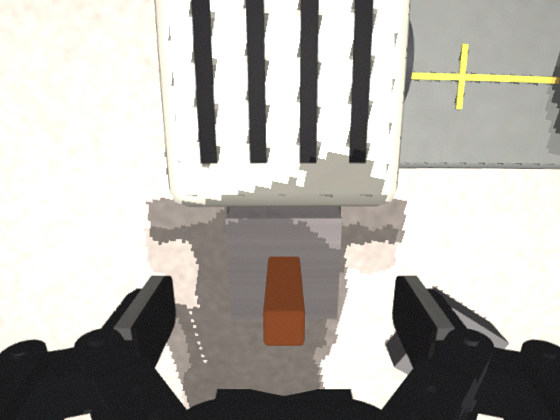

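Pin seated and the fingers are clear. I'm rising and moving to the amber cell.

```bash
python3 -m inch '[{"dx":0,"dy":0,"dz":-20,"spin":0,"grip":0},{"dx":0,"dy":0,"dz":-30,"spin":0,"grip":0},{"dx":0,"dy":0,"dz":-35,"spin":0,"grip":0},{"dx":0,"dy":0,"dz":-35,"spin":0,"grip":0},{"dx":0,"dy":0,"dz":-30,"spin":0,"grip":0},{"dx":30,"dy":4,"dz":0,"spin":0,"grip":0},{"dx":30,"dy":4,"dz":0,"spin":0,"grip":0},{"dx":30,"dy":4,"dz":0,"spin":0,"grip":0},{"dx":30,"dy":4,"dz":0,"spin":0,"grip":0},{"dx":30,"dy":4,"dz":0,"spin":0,"grip":0},{"dx":30,"dy":4,"dz":0,"spin":0,"grip":0},{"dx":30,"dy":4,"dz":0,"spin":0,"grip":0},{"dx":30,"dy":4,"dz":0,"spin":0,"grip":0},{"dx":30,"dy":3,"dz":0,"spin":0,"grip":0},{"dx":30,"dy":3,"dz":0,"spin":0,"grip":0},{"dx":30,"dy":3,"dz":0,"spin":0,"grip":0},{"dx":30,"dy":3,"dz":0,"spin":0,"grip":0},{"dx":30,"dy":3,"dz":0,"spin":0,"grip":0},{"dx":30,"dy":3,"dz":0,"spin":0,"grip":0}]'
python3 -m inch '[{"dx":0,"dy":0,"dz":0,"spin":-0.13,"grip":0},{"dx":0,"dy":0,"dz":0,"spin":-0.13,"grip":0},{"dx":0,"dy":0,"dz":0,"spin":-0.13,"grip":0},{"dx":0,"dy":0,"dz":0,"spin":-0.13,"grip":0},{"dx":0,"dy":0,"dz":0,"spin":-0.13,"grip":0},{"dx":0,"dy":0,"dz":0,"spin":-0.13,"grip":0},{"dx":0,"dy":0,"dz":0,"spin":-0.13,"grip":0},{"dx":0,"dy":0,"dz":0,"spin":-0.13,"grip":0},{"dx":0,"dy":0,"dz":0,"spin":-0.133,"grip":0},{"dx":0,"dy":0,"dz":0,"spin":0,"grip":0},{"dx":0,"dy":0,"dz":0,"spin":0,"grip":0}]'
python3 -c "
from h import *
f=grab('wrist','w7');grab('scene','s7')
print(robot.get_obs()['joint_positions'].round(2),proj(f,(.5495,-.28,.057)))
cv2.imwrite('pics/w7b.png',np.clip(f['color'].astype(float)*1.8,0,255).astype('uint8'))
c=np.clip(load('s7')['color'].astype(float)*2.5,0,255).astype('uint8')[135:235,310:400]
cv2.imwrite('pics/s7d.png',cv2.resize(c,None,fx=6,fy=6,interpolation=2))"
```

```text
t: 12.7
ee_pos: [0.5489, -0.275, 0.2134]
ee_rot: [[0.195, -0.981, -0.0], [-0.981, -0.195, 0.0], [-0.0, 0.0, -1.0]]
ft_force: [0.4, 0.9, 1.2]
grip_width: 1.003
t: 13.8
ee_pos: [0.5489, -0.2739, 0.2133]
ee_rot: [[0.979, -0.203, -0.0], [-0.203, -0.979, 0.0], [-0.0, -0.0, -1.0]]
ft_force: [0.4, 0.1, -0.1]
grip_width: 1.0
[ 0.64  0.72 -0.45  1.61  0.38  0.9  -0.16] [286.16872714 196.84999204]
```

View pics/w7b.png

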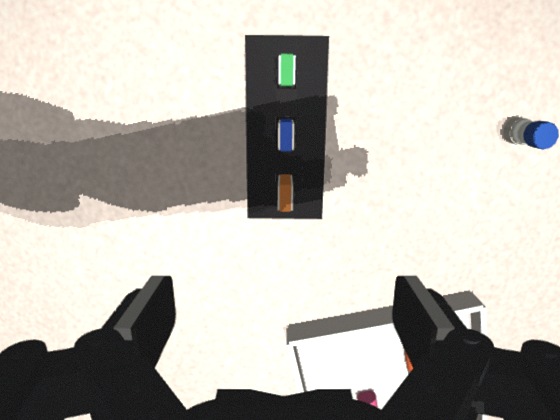

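View pics/s7d.png

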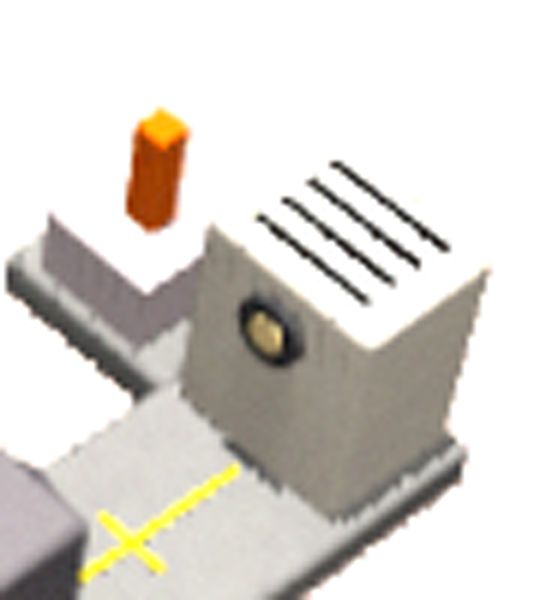

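The pin handle is standing directly on the block. Amber in the wrist view is at about (285,193). I'll enlarge it.

```bash
python3 -c "
from h import *
f=load('w7')
c=np.clip(f['color'].astype(float)*2.5,0,255).astype('uint8')[110:230,235:340]
cv2.imwrite('pics/w7c.png',cv2.resize(c,None,fx=6,fy=6,interpolation=2))"
```

```text
(no output)
```

View pics/w7c.png

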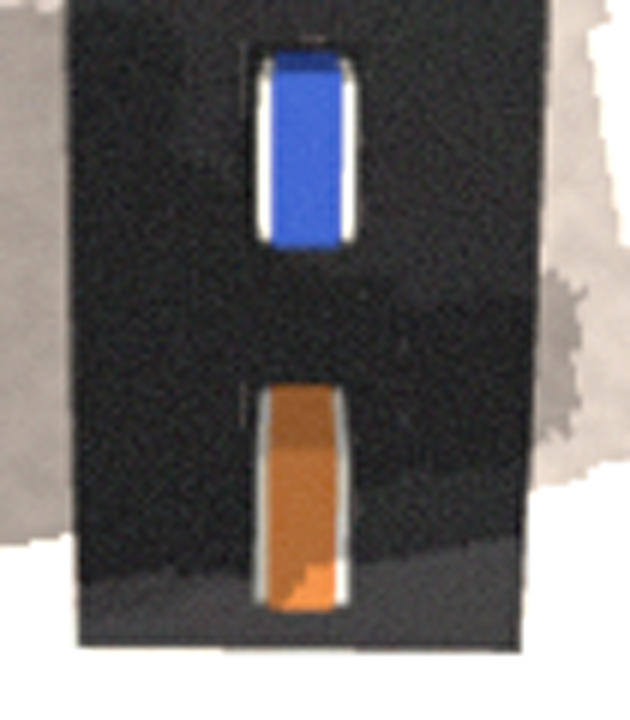

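```bash
python3 -c "
from h import *
np.set_printoptions(precision=4,suppress=True)
f=load('w7');t=load('top0');s=load('scene0')
W=lambda x,y:(f,235+(x+.5)/6-.5,110+(y+.5)/6-.5)
print(atz(*W(302.5,528),.057))
a=(t,330+302.5/4-.5,130+469.5/4-.5);b=(s,120+149.5/6-.5,230+199.5/6-.5)
print(tri([W(302.5,528),a,b]))
def yaw(p,q,z):
  d=atz(*W(*p),z)-atz(*W(*q),z);return np.degrees(np.arctan2(-d[0],d[1]))
print(yaw((262,448),(255,604),.057),yaw((348,448),(349,604),.057),yaw((68,0),(80,648),.02),yaw((548,0),(521,648),.02))
"
```

```text
[ 0.5484 -0.2804  0.057 ]
[ 0.5489 -0.2806  0.0544]
-14.48838146253939 -10.997399024269315 -12.225201522375219 -12.445422194179915
```

```bash
python3 -m inch '[{"dx":1,"dy":6.4,"dz":0,"spin":0.01,"grip":0},{"dx":0,"dy":0,"dz":30,"spin":0,"grip":0},{"dx":0,"dy":0,"dz":30,"spin":0,"grip":0},{"dx":0,"dy":0,"dz":30,"spin":0,"grip":0},{"dx":0,"dy":0,"dz":20,"spin":0,"grip":0},{"dx":0,"dy":0,"dz":0,"spin":0,"grip":0},{"dx":0,"dy":0,"dz":0,"spin":0,"grip":0}]'
python3 -c "
from h import *
f=grab('wrist','w8')
print(proj(f,(.5487,-.2804,.057)))
cv2.imwrite('pics/w8b.png',np.clip(f['color'].astype(float)*2,0,255).astype('uint8'))"
```

```text
t: 14.6
ee_pos: [0.5492, -0.2807, 0.1039]
ee_rot: [[0.978, -0.21, 0.0], [-0.21, -0.978, -0.0], [0.0, 0.0, -1.0]]
ft_force: [0.1, -0.6, 0.8]
grip_width: 1.002
[283.06486217 239.30854318]
```

View pics/w8b.png

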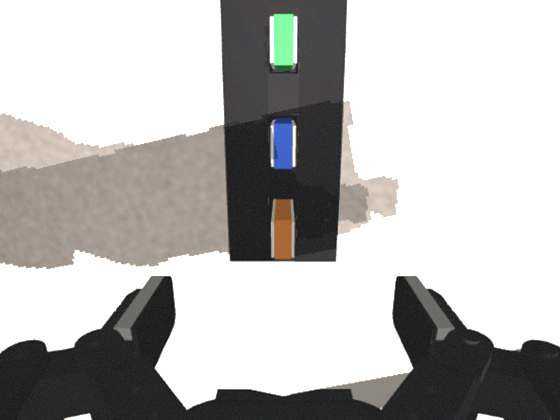

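Amber's top is centred at about (283,239), as predicted. I'm descending and gripping.

```bash
python3 -m inch '[{"dx":0,"dy":0,"dz":25,"spin":0,"grip":0},{"dx":0,"dy":0,"dz":25,"spin":0,"grip":0},{"dx":0,"dy":0,"dz":17,"spin":0,"grip":0},{"dx":0,"dy":0,"dz":10,"spin":0,"grip":0},{"dx":0,"dy":0,"dz":0,"spin":0,"grip":0},{"dx":0,"dy":0,"dz":0,"spin":0,"grip":150},{"dx":0,"dy":0,"dz":0,"spin":0,"grip":180},{"dx":0,"dy":0,"dz":0,"spin":0,"grip":200},{"dx":0,"dy":0,"dz":0,"spin":0,"grip":220},{"dx":0,"dy":0,"dz":0,"spin":0,"grip":255},{"dx":0,"dy":0,"dz":0,"spin":0,"grip":255},{"dx":0,"dy":0,"dz":0,"spin":0,"grip":255},{"dx":0,"dy":0,"dz":0,"spin":0,"grip":255}]' 40
python3 -c "
from h import *
f=grab('wrist','w9')
cv2.imwrite('pics/w9b.png',np.clip(f['color'].astype(float)*2,0,255).astype('uint8'))"
```

```text
t: 15.95
ee_pos: [0.5491, -0.2804, 0.0269]
ee_rot: [[0.978, -0.209, 0.001], [-0.209, -0.978, -0.0], [0.001, 0.0, -1.0]]
ft_force: [0.3, 0.1, 5.3]
grip_width: 0.139
```

View pics/w9b.png

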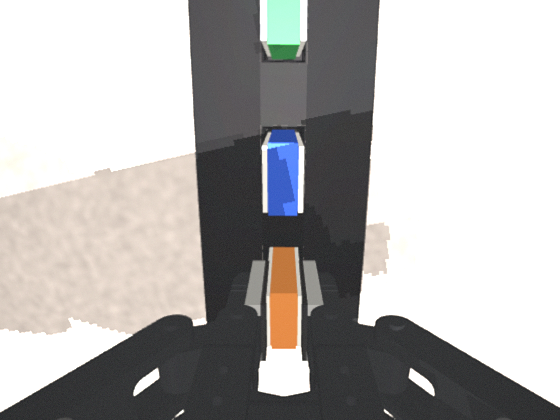

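Amber is gripped at about 12 mm opening. I'm lifting, with a force check.

```bash
python3 -m inch '[{"dx":0,"dy":0,"dz":-10,"spin":0,"grip":255},{"dx":0,"dy":0,"dz":-20,"spin":0,"grip":255},{"dx":0,"dy":0,"dz":-25,"spin":0,"grip":255},{"dx":0,"dy":0,"dz":-25,"spin":0,"grip":255},{"dx":0,"dy":0,"dz":-25,"spin":0,"grip":255},{"dx":0,"dy":0,"dz":-25,"spin":0,"grip":255},{"dx":0,"dy":0,"dz":-10,"spin":0,"grip":255},{"dx":0,"dy":0,"dz":0,"spin":0,"grip":255},{"dx":0,"dy":0,"dz":0,"spin":0,"grip":255}]'
python3 -c "
from h import *
f=grab('wrist','w10');s=grab('scene','s10')
cv2.imwrite('pics/w10b.png',np.clip(f['color'].astype(float)*2,0,255).astype('uint8'))
cv2.imwrite('pics/s10b.png',np.clip(s['color'].astype(float)*2,0,255).astype('uint8'))"
```

```text
t: 16.9
ee_pos: [0.5481, -0.2802, 0.1656]
ee_rot: [[0.978, -0.209, -0.002], [-0.209, -0.978, 0.0], [-0.002, -0.0, -1.0]]
ft_force: [-0.2, -0.6, 0.0]
grip_width: 0.134
```

View pics/w10b.png

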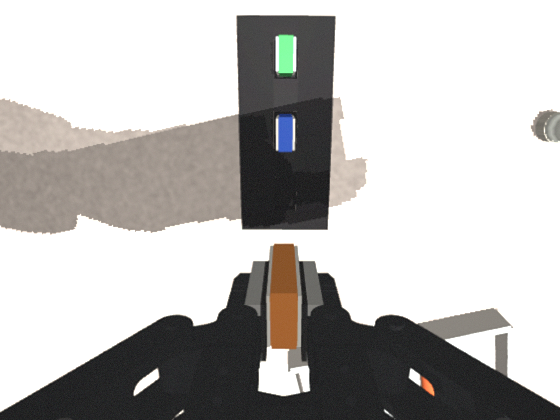

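View pics/s10b.png

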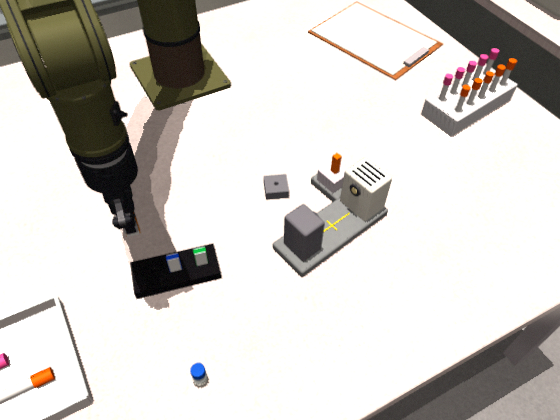

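Amber is held straight, blue and green are undisturbed, and the pin is home. I'm moving over the beam.

```bash
python3 -m inch '[{"dx":-0.7,"dy":-20,"dz":0,"spin":0,"grip":255},{"dx":-0.7,"dy":-25,"dz":0,"spin":0,"grip":255},{"dx":-0.7,"dy":-25,"dz":0,"spin":0,"grip":255},{"dx":-0.7,"dy":-25,"dz":0,"spin":0,"grip":255},{"dx":-0.7,"dy":-25,"dz":0,"spin":0,"grip":255},{"dx":-0.7,"dy":-25,"dz":0,"spin":0,"grip":255},{"dx":-0.7,"dy":-25,"dz":0,"spin":0,"grip":255},{"dx":-0.7,"dy":-25,"dz":0,"spin":0,"grip":255},{"dx":-0.6,"dy":-25,"dz":0,"spin":0,"grip":255},{"dx":-0.6,"dy":-25,"dz":0,"spin":0,"grip":255},{"dx":-0.6,"dy":-25,"dz":0,"spin":0,"grip":255},{"dx":-0.6,"dy":-25,"dz":0,"spin":0,"grip":255},{"dx":-0.6,"dy":-25,"dz":0,"spin":0,"grip":255},{"dx":-0.6,"dy":-25,"dz":0,"spin":0,"grip":255},{"dx":0,"dy":-22,"dz":0,"spin":0,"grip":255},{"dx":0,"dy":0,"dz":0,"spin":-0.13,"grip":255},{"dx":0,"dy":0,"dz":0,"spin":-0.14,"grip":255},{"dx":0,"dy":0,"dz":0,"spin":-0.135,"grip":255},{"dx":0,"dy":0,"dz":0,"spin":0,"grip":255},{"dx":0,"dy":0,"dz":0,"spin":0,"grip":255}]'
python3 -c "
from h import *
f=grab('wrist','w11');s=grab('scene','s11')
cv2.imwrite('pics/w11b.png',np.clip(f['color'].astype(float)*2,0,255).astype('uint8'))
c=np.clip(s['color'].astype(float)*2,0,255).astype('uint8')[90:270,250:410]
cv2.imwrite('pics/s11b.png',cv2.resize(c,None,fx=3.3,fy=3.3))"
```

```text
t: 19.0
ee_pos: [0.6162, 0.0803, 0.1656]
ee_rot: [[0.982, 0.19, -0.002], [0.19, -0.982, -0.0], [-0.002, -0.0, -1.0]]
ft_force: [0.4, 0.3, -0.7]
grip_width: 0.138
```

View pics/w11b.png

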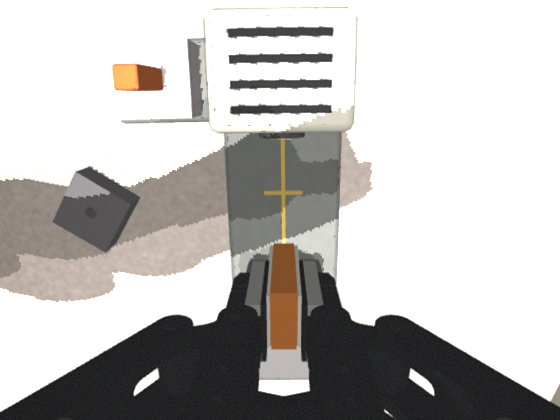

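View pics/s11b.png

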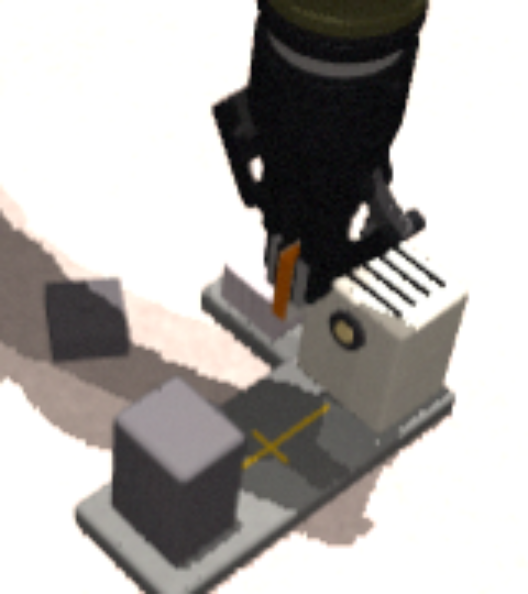

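Beam line (x≈283) runs vertical under the cell (x≈284), so it is aligned. I'm lowering 83 mm.

```bash
python3 -m inch '[{"dx":0,"dy":0,"dz":15,"spin":0,"grip":255},{"dx":0,"dy":0,"dz":15,"spin":0,"grip":255},{"dx":0,"dy":0,"dz":15,"spin":0,"grip":255},{"dx":0,"dy":0,"dz":15,"spin":0,"grip":255},{"dx":0,"dy":0,"dz":15,"spin":0,"grip":255},{"dx":0,"dy":0,"dz":8,"spin":0,"grip":255},{"dx":0,"dy":0,"dz":0,"spin":0,"grip":255},{"dx":0,"dy":0,"dz":0,"spin":0,"grip":255},{"dx":0,"dy":0,"dz":0,"spin":0,"grip":255},{"dx":0,"dy":0,"dz":0,"spin":0,"grip":255},{"dx":0,"dy":0,"dz":0,"spin":0,"grip":255}]'
python3 -c "
from h import *
f=grab('wrist','w12');s=grab('scene','s12');t=grab('top','t12')
cv2.imwrite('pics/w12b.png',np.clip(f['color'].astype(float)*2,0,255).astype('uint8'))
c=np.clip(s['color'].astype(float)*2.5,0,255).astype('uint8')[120:270,260:400]
cv2.imwrite('pics/s12b.png',cv2.resize(c,None,fx=4,fy=4,interpolation=2))
cv2.imwrite('pics/t12b.png',np.clip(t['color'].astype(float)*2,0,255).astype('uint8'))"
```

```text
t: 20.2
ee_pos: [0.6171, 0.0805, 0.0841]
ee_rot: [[0.981, 0.193, 0.001], [0.193, -0.981, 0.0], [0.001, 0.0, -1.0]]
ft_force: [-0.2, -0.5, -1.6]
grip_width: 0.141
```

View pics/w12b.png

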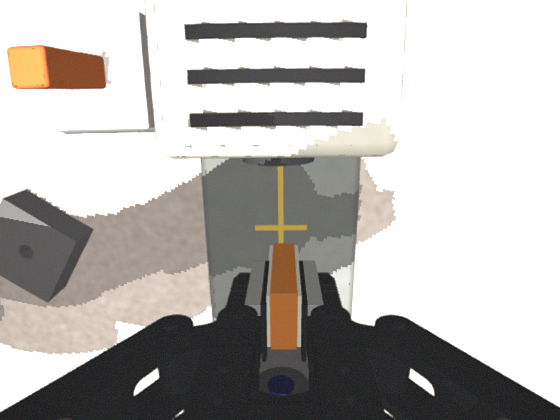

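View pics/s12b.png

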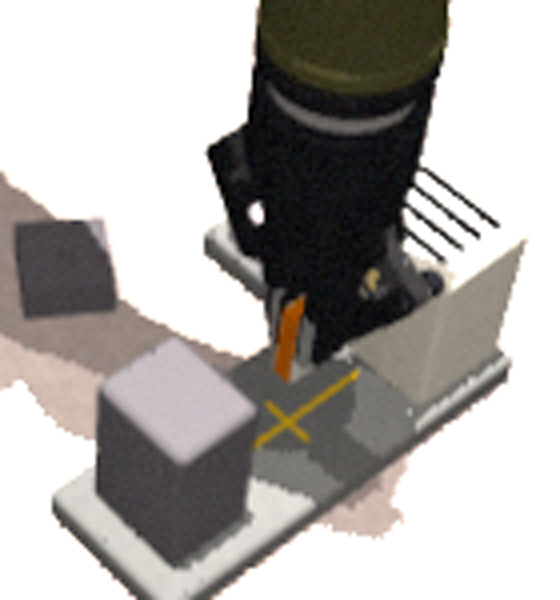

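View pics/t12b.png

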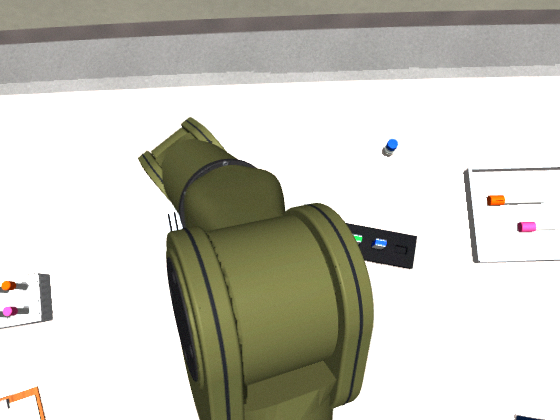

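```bash
python3 -m inch '[{"dx":-1,"dy":0,"dz":1.5,"spin":0,"grip":255},{"dx":0,"dy":0,"dz":0,"spin":0,"grip":255},{"dx":0,"dy":0,"dz":0,"spin":0,"grip":255},{"dx":0,"dy":0,"dz":0,"spin":0,"grip":255},{"dx":0,"dy":0,"dz":0,"spin":0,"grip":255},{"dx":0,"dy":0,"dz":0,"spin":0,"grip":255}]'
python3 -c "
from h import *
np.set_printoptions(precision=4,suppress=True)
print(atz(load('w12'),281,228,.0205),atz(load('w11'),283,192.5,.0205))
f=grab('wrist','w13');s=grab('scene','s13')
c=np.clip(s['color'].astype(float)*2.5,0,255).astype('uint8')[170:230,310:360]
cv2.imwrite('pics/s13b.png',cv2.resize(c,None,fx=10,fy=10,interpolation=2))
# where amber in hand: top face pixels
c=np.clip(f['color'].astype(float)*2,0,255).astype('uint8')[210:380,220:350]
cv2.imwrite('pics/w13b.png',cv2.resize(c,None,fx=4,fy=4,interpolation=2))
e=robot.get_obs()['ee_pos'];print(e)
y=np.radians(11.1)
for dz in(22.5,-22.5):
  for dx,dy in((6.25,-11.25),(-6.25,-11.25),(-6.25,11.25),(6.25,11.25)):
    p=(.6159+(dx*np.cos(y)-dy*np.sin(y))/1e3,.0809+(dx*np.sin(y)+dy*np.cos(y))/1e3,.09+dz/1e3)
    print(dx,dy,dz,(proj(s,p)-[310,170])*10+4.5,(proj(f,p)-[220,210])*4+1.5)
"
```

```text
t: 20.95
ee_pos: [0.6158, 0.0803, 0.082]
ee_rot: [[0.981, 0.193, 0.0], [0.193, -0.981, -0.0], [0.0, 0.0, -1.0]]
ft_force: [-0.1, 0.1, 0.0]
grip_width: 0.139
[0.6152 0.0808 0.0205] [0.615  0.0809 0.0205]
[0.6158 0.0803 0.082 ]
6.25 -11.25 22.5 [240.7033 303.6263] [334.1763 558.3708]
-6.25 -11.25 22.5 [194.4067 263.4682] [191.6768 558.4577]
-6.25 11.25 22.5 [281.8491 205.2885] [187.6626 332.1584]
6.25 11.25 22.5 [328.2694 244.7197] [338.8012 332.0775]
6.25 -11.25 -22.5 [217.8286 452.3281] [315.3224 309.8159]
-6.25 -11.25 -22.5 [173.3568 412.7551] [207.1783 309.8683]
-6.25 11.25 -22.5 [257.7802 355.3944] [205.0287 128.9551]
6.25 11.25 -22.5 [302.3684 394.2756] [317.7442 128.9051]
```

View pics/s13b.png

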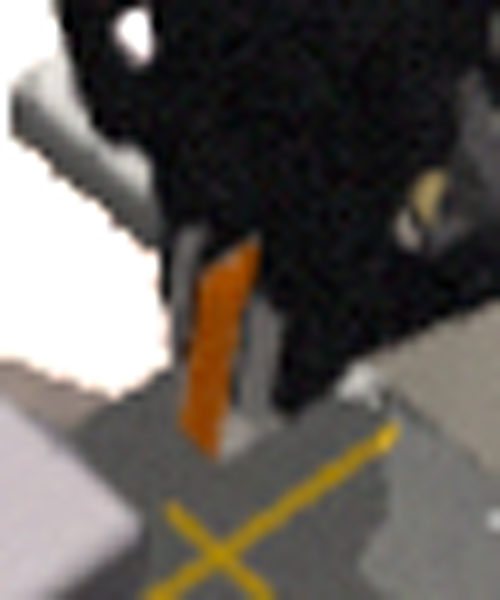

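View pics/w13b.png

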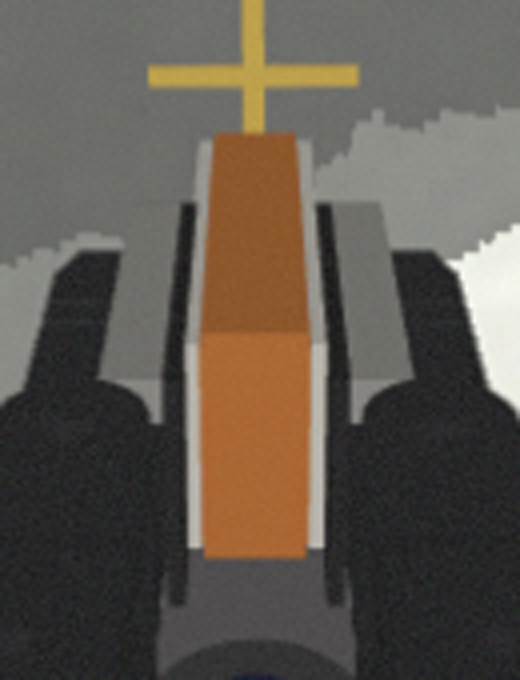

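The cell's measured corners match the predicted ones within about 1 mm in both views, with the windows along the beam and no force on the tool. Handing in.

```bash
python3 -c "
from h import *
o=robot.get_obs();print(o['t'],o['grip_width'],abs(o['joint_vel']).max()); print(robot.finish_job())"
```

```text
21.05 0.1408423117470477 0.0017995046347015586
the job is handed in; nothing more can be done
None
```

The job is handed in at 21 s of the 72 s allowed, with the gripper still holding the amber cell in the beam; `finish_job` gave no verdict.

- **Pin:** I pushed it into the socket until the handle met the block with about 12 N, at the expected height, then released it. Later pictures show the handle standing on the block.
- **Amber cell:** I gripped it by the frosted faces with 40 N and lifted it clear of the rack. It now hangs upright between lamp and detector, windows along the beam.
- **Last checks:** The cell's corners matched the predicted ones within about 1 mm in the wrist view; in the scene view I compared one lower corner, which also matched. The arm was still and the tool force was about zero.
- **Other objects:** Blue, green and the vial looked unmoved in the last top picture. The arm partly hid the rack there, and I did not re-measure them in numbers.

Two readings disagreed. The beam estimates differed by up to 3 mm sideways: the scene camera gave x = 0.618, against 0.615 from the wrist and top cameras. I used 0.616, worked out from where the pin seated, which is inside the 5 mm tolerance. The first move call was refused because every row needs all five values; nothing moved.

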